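# Ramp test for two rest blocks

## Robot

A 6-joint arm with a two-finger parallel gripper is mounted at the origin on the work surface. World frame = base frame: x ahead of the robot, y to its left, z up, the work surface at z = 0. Lengths are in m, angles in rad, forces in N, time in s.
With the tool pointing down it reaches from about 0.4 to 0.825 m from the base axis. Payload 7 kg.
Tool frame: the origin (TCP) lies midway between the tips of the shut fingers; the grasp point (between the pads) lies 19 mm behind it; z points along the fingers, y is the line along which they close (so a half turn about z gives the same grasp; the last joint's range is limited). The gripper opens to 88 mm and grips with 3 to 60 N. Pads are 19 mm wide; open, the fingers measure 130 mm over their backs; the gripper's body (78 mm by 193 mm) begins 47 mm behind the grasp point.
Start: joints at [1.572, 0.359, 0.012, 0, -1.224, -0.288], TCP at [0.191, 0.647, 0.227] pointing down, gripper open.
Joint ranges: [-3.07, 3.07], [-1.43, 2.12], [-1.02, 1.25], [-3.03, 1.67], [-3.05, -0], [-3.03, 3.03]. Speed limits (rad/s): [2.39, 2.39, 3.01, 3.14, 3.14, 3.14].

## Interface

Orientations are given as a unit quaternion [x, y, z, w].
In Python, from plant import bot gives the robot as it stands.
- The arm moves only by the tool send_path, called after "Call:" as name([rows], argument=value, ...), one row to a line, values as JSON. Schema: {"type":"object","properties":{"ticks":{"type":"array","items":{"type":"array","items":{"type":"number"},"minItems":7,"maxItems":7},"minItems":1,"maxItems":10},"force":{"type":"number"},"only":{"type":"string"},"quiet":{"type":"boolean"},"lines":{"type":"string"}},"required":["ticks"],"additionalProperties":false}. ticks is a list of rows, 1 to 10 of them, each of 7 numbers: the finger opening in m, then dx, dy, dz in normalised numbers (1 is 0.8 m), then a rotation vector rx, ry, rz in a scale on which 1.0 is pi rad; each row is the pose to reach, as a shift and turn from the pose commanded when the call began, along the tool's axes at that moment; what a row does not reach only later rows make up. A row lasts 1/10 s, in which the tool goes at most 0.05 m and 0.15 rad, less where a joint would pass 70% of its speed; a pose out of reach is approached as far as the arm can. The fingers move at their own pace and stop on an object; force is the grip in N (left out, the last holds). Time passes only in rows, so rows that do not move let the fingers close. The tool returns the time, the measured TCP pose, the force, the opening and the grip force at its end. only (a regular expression) keeps the lines of the reply that match it, lines (a string "A,B") keeps lines A to B, and quiet returns only ok. No shift or turn number may pass 1 either way. Input that does not fit is refused with a message, and nothing moves.
- bot.sense(): the state, without advancing time (a new reading comes with each control period).
- bot.camera(name): name is "side" or "top" or "wrist"; returns the picture (400x640x3 uint8, red, green, blue); there is no depth.
- bot.get_calibration(name): a dict with "intrinsics" (3x3 intrinsics, pixels), "k1" (the pictures are not rectified: a ray, as slopes to the right and down, at radius r is drawn at 1 + k1 r^2 times it, then the intrinsics apply), "extrinsics" (4x4, takes a point from world to camera coordinates); the wrist camera has in their place "tool_from_camera" (4x4, takes a point from camera to tool coordinates, whose origin is the TCP and whose axes are the flange's). Camera axes: x right, y down, z forward; pixel columns grow to the right and rows downward; lengths in m; the calibration is good to about 2 mm. A picture is of the moment at which its call begins: read the wrist's pose just before it. get_calibration takes no time and is no camera call.
- bot.close_job(): hands the job in; it is judged then, once.
The state is a dict: "time": time; "joint_positions": joint angles; "qvel": joint speeds; "tau": joint torques, N m; "position": TCP position; "tcp_rot": TCP orientation; "force": force on the tool from outside, world axes, zero at the start; "torque": the same for the moment, N m; "opening": finger opening in m; "grip_force": force on a finger pad.
Only numpy, scipy, OpenCV 4.12 (cv2) and the standard library are available. Lean on these libraries where they do the work, as an engineer would, in place of code of your own. Each camera call takes 0.05 s, during which the arm holds its last target. There are 200 camera calls.

## Task

Two rest blocks with yellow grips are due for the ramp test: set each in turn flat on the upper half of the tilted test ramp (above the yellow line, middle of its width) and let go, without pushing it. The block that slides down to the blue lip has failed: leave it lying there. The block that stays put for a second has passed: stand it on its feet fully inside the green tray.

Things in the scene. Friction and masses are not known exactly. Their poses are not given: they have to be found in the camera images.
- block_a: Rest block, 0.4 kg: dark steel body 70 (x) x 50 (y) x 22 mm on four black feet 5 mm high; on top a yellow grip bar 44 (x) x 14 (y) mm, from 27 to 65 mm up, to be pinched across its 14 mm (along y). Origin: centre of the underside of the feet; z up, x lengthwise; half a turn makes no difference. Looks just like block_b: one of the two has gripping feet, one slippery.
- block_b: Rest block, 0.4 kg: dark steel body 70 (x) x 50 (y) x 22 mm on four black feet 5 mm high; on top a yellow grip bar 44 (x) x 14 (y) mm, from 27 to 65 mm up, to be pinched across its 14 mm (along y). Origin: centre of the underside of the feet; z up, x lengthwise; half a turn makes no difference. Looks just like block_a. A block with a red grip is a bystander.
- test_spot (a point): Middle of the upper half of the fixed, 16 degree ramp's face, 81 mm up; a tested block's origin goes here, axes aligned. x up the slope, z out of the face. Aluminium plate from x = +80 (open edge) to -220 mm; a blue lip 32 mm high there stops a sliding block at x = -185. Yellow line at x = -100. Side rails 14 mm high at y = -70 and 70. A block let go upright just above the face settles flat.
- tray: Fixed green open tray, outside 150 (x) x 140 (y) x 22 mm, walls and floor 5 mm thick. Origin: centre of its underside; z up.

How it is judged:
On the way:
1. the block that grips stands released and still on the upper half of the ramp (x of block_a in the frame of test_spot between -0.075 and 0.1 m and y of block_a in the frame of test_spot between -0.06 and 0.06 m and z of block_a in the frame of test_spot between -0.008 and 0.008 m and linear speed of block_a below 0.02 m/s and contact force between block_a and the fingers below 0.1 N), for 0.8 s.
At the end, for the whole second after the job is handed in: The block that grips stands upright (within 6 degrees) on the floor of the green tray, its centre within 50 mm of the tray's centre along each side; the slippery block lies flat on the ramp against the blue lip (its centre 165 to 205 mm down the slope from the test spot); both released and at rest (x of block_a in the frame of tray between -0.05 and 0.05 m and y of block_a in the frame of tray between -0.05 and 0.05 m and z of block_a in the frame of tray between 0 and 0.01 m and angle between block_a's own z axis and vertical below 0.1 rad and linear speed of each of block_a, block_b below 0.02 m/s and contact force between each of block_a, block_b and the fingers below 0.1 N and x of block_b in the frame of test_spot between -0.205 and -0.165 m and y of block_b in the frame of test_spot between -0.06 and 0.06 m and z of block_b in the frame of test_spot between -0.01 and 0.01 m and angle between the z axis of block_b and the z axis of test_spot, either way round below 0.15 rad); the robot touches nothing.
It fails at once if a yellow-gripped block is touched by the fingers while it is on the ramp well below the yellow line (it must slide there by itself and be left there) ((x of block_a in the frame of test_spot between -0.225 and -0.11 m and y of block_a in the frame of test_spot between -0.075 and 0.075 m and z of block_a in the frame of test_spot below 0.03 m and contact force between block_a and the fingers above 0.5 N) or (x of block_b in the frame of test_spot between -0.225 and -0.11 m and y of block_b in the frame of test_spot between -0.075 and 0.075 m and z of block_b in the frame of test_spot below 0.03 m and contact force between block_b and the fingers above 0.5 N)).
It fails at once if a yellow-gripped block is dropped onto the lower half of the ramp from above ((x of block_a in the frame of test_spot between -0.225 and -0.11 m and y of block_a in the frame of test_spot between -0.075 and 0.075 m and z of block_a in the frame of test_spot between 0.03 and 0.15 m and contact force between block_a and the fingers below 0.1 N) or (x of block_b in the frame of test_spot between -0.225 and -0.11 m and y of block_b in the frame of test_spot between -0.075 and 0.075 m and z of block_b in the frame of test_spot between 0.03 and 0.15 m and contact force between block_b and the fingers below 0.1 N)).
It also fails if it takes over 72 s, if anything falls off the work surface, if the arm or the gripper's body presses on something with over 40 N, if the wrist force passes 120 N, or if a joint passes its speed limit or range.

## Working session

There is one attempt and no reset: what is moved stays moved. The work goes in short steps, Python scripts to look and compute and a tool call to move; the robot and the scene stay as the last step left them, time stands still between calls to the robot, and variables do not carry over. Pictures are saved under pics/ and viewed, at most 10 in all, crops included, and the job is handed in when it is done.

```bash
ls; mkdir -p pics
```

Run:
```python
from plant import bot
import cv2,numpy as np
s=bot.sense();print(s['time'],s['position'],s['tcp_rot'])
for n in ('top','side'):
    c=bot.get_calibration(n);print(n,c)
    cv2.imwrite(f'pics/{n}0.png',bot.camera(n)[:,:,::-1])
print(bot.get_calibration('wrist'))
```

```text
pics
plant.py
0.0 [0.19081907 0.64693169 0.22563348] [ 9.89729743e-01 -1.42948728e-01 -5.89337522e-05  8.32285968e-04]
top {'intrinsics': array([[486.18495892,   0.        , 315.60880188],
       [  0.        , 486.18495892, 200.83100823],
       [  0.        ,   0.        ,   1.        ]]), 'k1': 0.05094487392333656, 'extrinsics': array([[-0.00597629, -0.99949988, -0.03105283,  0.04018467],
       [-0.9895491 ,  0.0103851 , -0.1438219 ,  0.53230736],
       [ 0.14407245,  0.02986878, -0.98911626,  0.99527436],
       [ 0.        ,  0.        ,  0.        ,  1.        ]])}
side {'intrinsics': array([[410.13911265,   0.        , 327.38533087],
       [  0.        , 410.13911265, 202.44002656],
       [  0.        ,   0.        ,   1.        ]]), 'k1': 0.017294569942110892, 'extrinsics': array([[-0.9761377 , -0.21567643, -0.02527576,  0.51901706],
       [-0.08740639,  0.49678714, -0.8634597 ,  0.11187328],
       [ 0.19878457, -0.84064631, -0.50378416,  0.92189312],
       [ 0.        ,  0.        ,  0.        ,  1.        ]])}
{'intrinsics': array([[294.48201081,   0.        , 323.56416039],
       [  0.        , 294.48201081, 203.19221985],
       [  0.        ,   0.        ,   1.        ]]), 'k1': -0.05100871787959687, 'tool_from_camera': array([[ 9.82352341e-04, -9.54424722e-01, -2.98450137e-01,
         8.04421344e-02],
       [ 9.99999214e-01,  1.17007413e-03, -4.50313428e-04,
        -7.05507597e-04],
       [ 7.78999052e-04, -2.98449460e-01,  9.54425122e-01,
        -1.57231089e-01],
       [ 0.00000000e+00,  0.00000000e+00,  0.00000000e+00,
         1.00000000e+00]])}
```

View pics/top0.png

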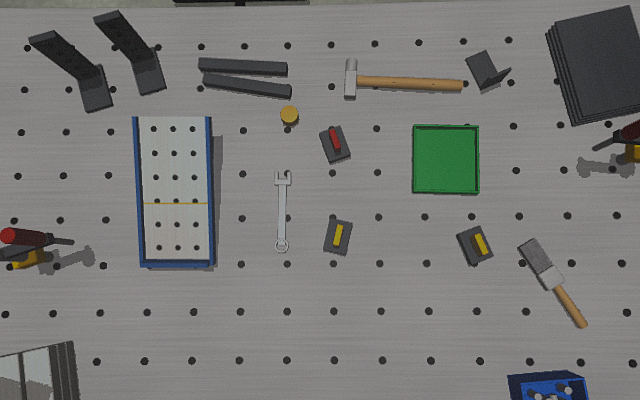

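View pics/side0.png

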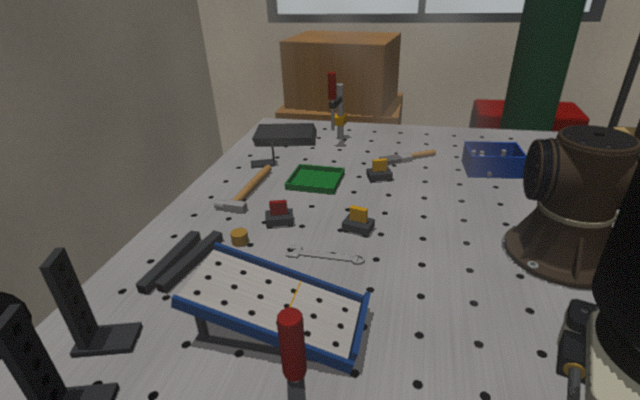

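The top view shows yellow-grip blocks at (338,236) and (481,244), the red bystander at (335,143), the tray at (446,160), and the ramp with its line at (175,203) and the lip at y≈265 (uphill is up in the image, roughly world +x).

Create h.py:
```python
import numpy as np,cv2
from plant import bot
from scipy.spatial.transform import Rotation as R
def ray(name,px,pose=None):
    c=bot.get_calibration(name);K=c['intrinsics'];D=np.array([c['k1'],0,0,0,0.])
    # model: distorted = u*(1+k1 r^2)
    u=cv2.undistortPoints(np.array(px,float).reshape(-1,1,2),K,D)[:,0]
    d=np.c_[u,np.ones(len(u))]
    if name=='wrist':
        T=np.eye(4);T[:3,:3]=R.from_quat(pose[1]).as_matrix();T[:3,3]=pose[0];T=T@c['tool_from_camera']
    else: T=np.linalg.inv(c['extrinsics'])
    return T[:3,3],d@T[:3,:3].T
def onz(name,px,z,pose=None):
    o,d=ray(name,px,pose);return o+d*((z-o[2])/d[:,2])[:,None]
def blobs(img,lo,hi,amin=20):
    m=cv2.inRange(cv2.cvtColor(img,cv2.COLOR_RGB2HSV),lo,hi)
    cs=cv2.findContours(m,cv2.RETR_EXTERNAL,cv2.CHAIN_APPROX_NONE)[0]
    return [c for c in cs if cv2.contourArea(c)>amin],m
def rect(P):
    "centre, long, short, yaw of long side of metric points"
    (c,s,a)=cv2.minAreaRect((P[:,:2]*1000).astype(np.float32))
    if s[0]<s[1]: s=s[::-1];a+=90
    return np.array(c)/1000,s,(a+90)%180-90
```

Run:
```python
from h import *
im=cv2.imread('pics/top0.png')[:,:,::-1].copy()
Y=((18,120,100),(35,255,255))
for c in blobs(im,*Y)[0]: 
    print('Y',c.reshape(-1,2).mean(0),rect(onz('top',c,.065)))
G=((45,120,40),(75,255,255))
for c in blobs(im,*G,500)[0]: print('G',rect(onz('top',c,.022)))
_,m=blobs(im,(15,60,80),(38,255,255))
ys,xs=np.nonzero(m[190:215,140:212]);print(len(xs))
xs=xs+140;ys=ys+190
P=onz('top',np.c_[xs,ys],.0534);p=np.polyfit(P[:,1],P[:,0],1);print('line',p,P[:,1].min(),P[:,1].max(),P.mean(0))
_,m=blobs(im,(100,120,40),(125,255,255))
for y in (125,150,175,200,225,250):
    x=np.nonzero(m[y,120:230])[0]+120;g=np.split(x,np.nonzero(np.diff(x)>3)[0]+1);print(y,[(k[0],k[-1]) for k in g])
```

Run:
```python
import cv2
a=cv2.imread('pics/top0.png')[105:280,120:230];cv2.imwrite('pics/ramp.png',cv2.resize(a,None,fx=3.4,fy=3.4,interpolation=cv2.INTER_CUBIC))
```

```text
Y [ 24.515625 260.53125 ] (array([0.41402258, 0.63111444]), (48.498504638671875, 21.39729118347168), -68.07640838623047)
Y [480.89583333 243.5       ] (array([ 0.43848523, -0.29738672]), (43.37369918823242, 12.881104469299316), 20.685535430908203)
Y [337.56 234.54] (array([ 0.45817386, -0.00956188]), (43.282073974609375, 12.883805274963379), -14.612258911132812)
Y [636.96969697 150.81818182] (array([ 0.62366589, -0.61430359]), (24.83024787902832, 9.506875038146973), -1.2403717041015625)
Y [288.74468085 113.65957447] (array([0.71629187, 0.09165708]), (36.33778762817383, 35.223201751708984), 89.1053466796875)
Y [434.20588235  81.94117647] (array([ 0.77970477, -0.21758369]), (41.85367965698242, 15.448603630065918), 88.5666732788086)
Y [397.55445545  79.81188119] (array([ 0.78798157, -0.14181541]), (63.87622833251953, 15.35380744934082), -87.16650724411011)
G (array([ 0.62563464, -0.24568965]), (151.18026733398438, 139.7173614501953), -1.882415771484375)
110
line [0.01229133 0.52582128] 0.2642242137548773 0.399277260409152 [0.52992555 0.33391559 0.0534    ]
125 [(np.int64(133), np.int64(135)), (np.int64(206), np.int64(208))]
150 [(np.int64(134), np.int64(136)), (np.int64(206), np.int64(209))]
175 [(np.int64(135), np.int64(138)), (np.int64(207), np.int64(210))]
200 [(np.int64(137), np.int64(139)), (np.int64(208), np.int64(210))]
225 [(np.int64(138), np.int64(140)), (np.int64(209), np.int64(211))]
250 [(np.int64(139), np.int64(142)), (np.int64(210), np.int64(212))]
```

View pics/ramp.png

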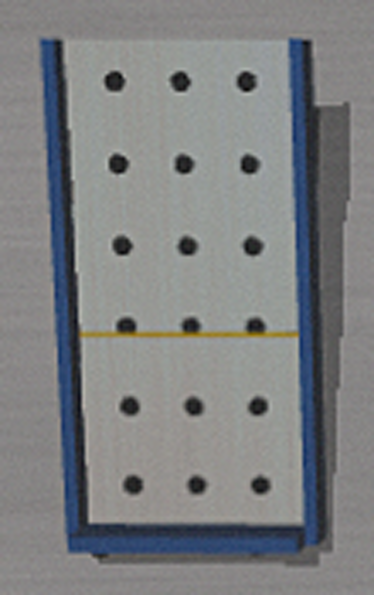

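Add to h.py:
```python
def goal(pos,Rb,q=None):
    "rows to tcp at pos, tool aligned to frame Rb (z up): nearest half turn"
    s=bot.sense();R0=R.from_quat(s['tcp_rot'])
    best=min((R0.inv()*Rb*R.from_matrix(k) for k in (np.diag([1.,-1,-1]),np.diag([-1.,1,-1]))),key=lambda r:r.magnitude())
    d=R0.inv().apply(np.array(pos)-s['position'])
    print('t%.2f'%s['time'],'d',d.round(4),'rv',best.as_rotvec().round(4),'dist %.3f ang %.3f'%(np.linalg.norm(d),best.magnitude()))
yaw=lambda deg:R.from_euler('z',deg,degrees=True)
```

Run:
```python
from h import *
o,d=ray('top',[[133,125],[208.5,125],[140,250],[212.5,250]])
# rail tops: plane 14 mm over ramp face, tilt 16 about world y approx
n=np.array([-np.sin(np.radians(16)),0,np.cos(np.radians(16))])
p0=np.array([.626,.332,.081])+n*.014
P=o+d*((( p0-o)@n)/(d@n))[:,None]
a,b=(P[0]+P[1])/2,(P[2]+P[3])/2
print(P.round(4),a,b,'yaw',np.degrees(np.arctan2(*(a-b)[[1,0]])),'y@.626',np.interp(.626,[b[0],a[0]],[b[1],a[1]]))
goal([.44,-.0096,.22],yaw(-14.6))
```

```text
[[0.6815 0.4036 0.1115]
 [0.68   0.2503 0.1111]
 [0.4318 0.406  0.0399]
 [0.4303 0.2535 0.0395]] [0.6807814  0.32693899 0.11127251] [0.43107863 0.32975494 0.03967139] yaw -0.6461100980581201 y@.626 0.3275567687040643
t0.10 d [0.4248 0.5593 0.0066] rv [ 0.0015 -0.0001 -0.0321] dist 0.702 ang 0.032
```

Units first: shifts go in shares of 0.8 m and turns go in shares of pi rad. So 0.38 m / 0.8 = 0.475, 0.19 m / 0.8 = 0.2375, -0.03 rad / 3.1416 = -0.0095.

Call:
send_path([
  [0.06, 0.05, 0.0375, 0, 0, 0, 0],
  [0.06, 0.1, 0.0875, 0, 0, 0, 0],
  [0.06, 0.15, 0.1375, 0, 0, 0, -0.0095],
  [0.06, 0.1875, 0.1875, 0, 0, 0, -0.0095],
  [0.06, 0.225, 0.2375, 0, 0, 0, -0.0095],
  [0.06, 0.2625, 0.2875, 0, 0, 0, -0.0095],
  [0.06, 0.3, 0.3375, 0, 0, 0, -0.0095],
  [0.06, 0.325, 0.3875, 0, 0, 0, -0.0095],
  [0.06, 0.3625, 0.4375, 0, 0, 0, -0.0095],
  [0.06, 0.3875, 0.475, 0, 0, 0, -0.0095],
], force=25)

```text
time: 1.1
position: [0.3807, 0.1929, 0.2266]
tcp_rot: [0.992, -0.128, 0.0, -0.0]
force: [1.4, 0.8, 0.8]
opening: 0.06
grip_force: 0.0
```

```bash
python3 -c "
from h import *
goal([.44,-.0096,.22],yaw(-14.6))"
```

```text
t1.10 d [0.1087 0.1808 0.0066] rv [-0.0003 -0.     -0.0018] dist 0.211 ang 0.002
```

Converted, 0.181 m / 0.8 = 0.2263, 0.16 m / 0.8 = 0.2.

Call:
send_path([
  [0.06, 0.025, 0.05, 0, 0, 0, 0],
  [0.06, 0.0625, 0.1, 0, 0, 0, 0],
  [0.06, 0.0875, 0.15, 0, 0, 0, 0],
  [0.06, 0.125, 0.2, 0, 0, 0, 0],
  [0.06, 0.1363, 0.2263, 0, 0, 0, 0],
  [0.06, 0.1363, 0.2263, 0.0063, 0, 0, 0],
  [0.06, 0.1363, 0.2263, 0.0063, 0, 0, 0],
])

```text
time: 1.8
position: [0.4396, -0.0082, 0.2207]
tcp_rot: [0.992, -0.129, -0.001, 0.0]
force: [0.3, 1.0, 0.4]
opening: 0.06
grip_force: 0.0
```

Add to h.py:
```python
def wristlook(name,z=.065,near=None):
    s=bot.sense();pose=(s['position'],s['tcp_rot']);im=bot.camera('wrist')
    cv2.imwrite(f'pics/{name}.png',im[:,:,::-1])
    for c in blobs(im,(18,120,90),(35,255,255),150)[0]:
        print('px',c.reshape(-1,2).mean(0).round(),rect(onz('wrist',c,z,pose)))
```

```bash
python3 -c "
from h import *
wristlook('w1')"
```

```text
px [438. 293.] (array([ 0.27365063, -0.11010572]), (68.46672821044922, 10.257725715637207), -7.748405456542969)
px [321. 170.] (array([ 0.45972119, -0.00972877]), (46.89472198486328, 13.055197715759277), -14.588287353515625)
px [575. 118.] (array([ 0.44575909, -0.28818112]), (63.11899185180664, 23.94792938232422), 39.942344665527344)
```

View pics/w1.png

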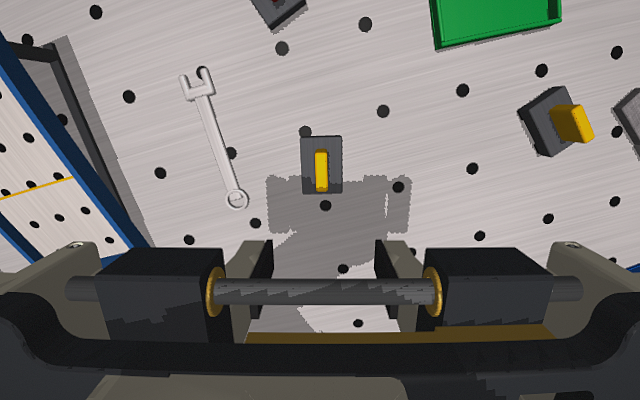

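The wrist view shows the block's grip at (321,170), aligned with the fingers; both views agree on (0.459, -0.010), yaw -14.6°.

```bash
python3 -c "
from h import *
goal([.459,-.0097,.034],yaw(-14.6))"
```

```text
t1.85 d [ 0.0193 -0.0029  0.187 ] rv [ 0.0005  0.001  -0.0027] dist 0.188 ang 0.003
```

Converted, 0.187 m / 0.8 = 0.2338, 0.18 m / 0.8 = 0.225.

Call:
send_path([
  [0.06, 0.0125, -0.0025, 0.0375, 0, 0, 0],
  [0.06, 0.0238, -0.0038, 0.0875, 0, 0, 0],
  [0.06, 0.0238, -0.0038, 0.1375, 0, 0, 0],
  [0.06, 0.0238, -0.0038, 0.175, 0, 0, 0],
  [0.06, 0.0238, -0.0038, 0.2063, 0, 0, 0],
  [0.06, 0.0238, -0.0038, 0.225, 0, 0, 0],
  [0.06, 0.0238, -0.0038, 0.2338, 0, 0, 0],
  [0.06, 0.0238, -0.0038, 0.2338, 0, 0, 0],
], force=25)

```text
time: 2.65
position: [0.459, -0.0087, 0.0341]
tcp_rot: [0.992, -0.127, -0.001, 0.0]
force: [0.7, -0.2, 0.4]
opening: 0.0601
grip_force: 0.0
```

Call:
send_path([
  [0, 0, 0, 0, 0, 0, 0],
  [0, 0, 0, 0, 0, 0, 0],
  [0, 0, 0, 0, 0, 0, 0],
  [0, 0, 0, 0, 0, 0, 0],
  [0, 0, 0, 0, 0, 0, 0],
], force=25)

```text
time: 3.15
position: [0.4596, -0.0094, 0.0349]
tcp_rot: [0.992, -0.128, 0.0, -0.0]
force: [-0.4, -0.4, 0.5]
opening: 0.0257
grip_force: 0.0
```

Fingers are still closing; continue, then lift.

Converted, -0.18 m / 0.8 = -0.225, -0.16 m / 0.8 = -0.2.

Call:
send_path([
  [0, 0, 0, 0, 0, 0, 0],
  [0, 0, 0, 0, 0, 0, 0],
  [0, 0, 0, 0, 0, 0, 0],
  [0, 0, 0, 0, 0, 0, 0],
  [0, 0, 0, -0.0125, 0, 0, 0],
  [0, 0, 0, -0.05, 0, 0, 0],
  [0, 0, 0, -0.1, 0, 0, 0],
  [0, 0, 0, -0.15, 0, 0, 0],
  [0, 0, 0, -0.2, 0, 0, 0],
  [0, 0, 0, -0.225, 0, 0, 0],
], force=30)

```text
time: 4.15
position: [0.4601, -0.0092, 0.2183]
tcp_rot: [0.992, -0.128, 0.002, -0.001]
force: [0.4, -0.1, -5.2]
opening: 0.0139
grip_force: 29.9
```

```bash
python3 -c "
from h import *
Rr=R.from_euler('ZY',[-.67,-16],degrees=True)
T=np.array([.626,.329,.081])
print(Rr.as_matrix().round(3))
goal(T+Rr.apply([0,0,.034+.09]),Rr)
goal(T+Rr.apply([0,0,.0375]),Rr)"
```

```text
[[ 0.961  0.012 -0.276]
 [-0.011  1.     0.003]
 [ 0.276  0.     0.961]]
t4.15 d [ 0.0414 -0.3609  0.0192] rv [ 0.0322  0.2741 -0.2436] dist 0.364 ang 0.368
t4.15 d [ 0.0643 -0.3665  0.1024] rv [ 0.0322  0.2741 -0.2436] dist 0.386 ang 0.368
```

Converted, -0.361 m / 0.8 = -0.4513, -0.35 m / 0.8 = -0.4375, 0.274 rad / 3.1416 = 0.0872.

Call:
send_path([
  [0, 0.0063, -0.0375, 0, 0.001, 0.0095, -0.0064],
  [0, 0.0125, -0.0875, 0, 0.0022, 0.0191, -0.0159],
  [0, 0.0175, -0.1375, 0.0038, 0.0032, 0.0286, -0.0255],
  [0, 0.0225, -0.1875, 0.0075, 0.0045, 0.0382, -0.035],
  [0, 0.0288, -0.25, 0.01, 0.0057, 0.0477, -0.0446],
  [0, 0.035, -0.3, 0.0138, 0.007, 0.0573, -0.0541],
  [0, 0.04, -0.35, 0.0175, 0.0083, 0.07, -0.0637],
  [0, 0.0463, -0.4, 0.0213, 0.0095, 0.0796, -0.07],
  [0, 0.0513, -0.4375, 0.0238, 0.0102, 0.0872, -0.0777],
  [0, 0.0513, -0.4513, 0.0238, 0.0102, 0.0872, -0.0777],
])

```text
time: 5.15
position: [0.5902, 0.3311, 0.194]
tcp_rot: [0.991, -0.004, 0.137, 0.003]
force: [0.4, -0.8, -5.4]
opening: 0.0139
grip_force: 30.0
```

Call:
send_path([
  [0, 0, 0, 0, 0, 0, 0],
  [0, 0, 0, 0, 0, 0, 0],
  [0, 0, 0, 0, 0, 0, 0],
])

```text
time: 5.45
position: [0.5904, 0.3281, 0.1956]
tcp_rot: [0.991, -0.006, 0.137, 0.002]
force: [0.6, 0.5, -5.0]
opening: 0.0138
grip_force: 30.0
```

```bash
python3 -c "
from h import *
Rr=R.from_euler('ZY',[-.67,-16],degrees=True)
T=np.array([.626,.329,.081])
goal(T+Rr.apply([0,0,.0375]),Rr)
cv2.imwrite('pics/t2.png',cv2.resize(bot.camera('top')[80:300,100:400,::-1],None,fx=2,fy=2))"
```

```text
t5.45 d [ 0.0031 -0.0015  0.0824] rv [ 0.0022  0.0048 -0.0005] dist 0.083 ang 0.005
```

View pics/t2.png

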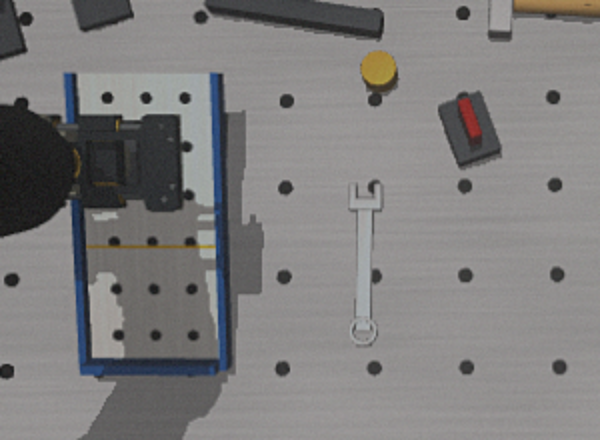

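The hand is over the ramp's upper half, between the rails. Now the slow descent.

Converted, 0.082 m / 0.8 = 0.1025, 0.08 m / 0.8 = 0.1, 0.005 rad / 3.1416 = 0.0016.

Call:
send_path([
  [0, 0.0038, -0.0013, 0.025, 0.0006, 0.0016, 0],
  [0, 0.0038, -0.0013, 0.05, 0.0006, 0.0016, 0],
  [0, 0.0038, -0.0013, 0.0688, 0.0006, 0.0016, 0],
  [0, 0.0038, -0.0013, 0.085, 0.0006, 0.0016, 0],
  [0, 0.0038, -0.0013, 0.095, 0.0006, 0.0016, 0],
  [0, 0.0038, -0.0013, 0.1, 0.0006, 0.0016, 0],
  [0, 0.0038, -0.0013, 0.1025, 0.0006, 0.0016, 0],
  [0, 0.0038, -0.0013, 0.1025, 0.0006, 0.0016, 0],
])

```text
time: 6.3
position: [0.6161, 0.33, 0.1178]
tcp_rot: [0.99, -0.005, 0.14, 0.001]
force: [-0.4, 0.8, -5.3]
opening: 0.0138
grip_force: 30.0
```

```bash
python3 -c "
from h import *
Rr=R.from_euler('ZY',[-.67,-16],degrees=True)
T=np.array([.626,.329,.081])
goal(T+Rr.apply([0,0,.0345]),Rr)"
```

```text
t6.30 d [-0.0006  0.0009  0.0036] rv [-0.0007 -0.0013  0.0006] dist 0.004 ang 0.002
```

Converted, 0.002 m / 0.8 = 0.0025, 0.001 m / 0.8 = 0.0013.

Call:
send_path([
  [0, 0, 0, 0.0013, 0, 0, 0],
  [0, 0, 0, 0.0025, 0, 0, 0],
  [0, 0, 0, 0.0025, 0, 0, 0],
])

```text
time: 6.6
position: [0.6165, 0.33, 0.1157]
tcp_rot: [0.99, -0.005, 0.14, 0.001]
force: [-0.6, 0.2, -4.7]
opening: 0.0138
grip_force: 30.0
```

Close enough (≈1.5 mm). Release gently and watch.

Call:
send_path([
  [0.05, 0, 0, 0, 0, 0, 0],
  [0.05, 0, 0, 0, 0, 0, 0],
  [0.05, 0, 0, 0, 0, 0, 0],
  [0.05, 0, 0, 0, 0, 0, 0],
  [0.05, 0, 0, 0, 0, 0, 0],
  [0.05, 0, 0, 0, 0, 0, 0],
  [0.05, 0, 0, 0, 0, 0, 0],
  [0.05, 0, 0, 0, 0, 0, 0],
  [0.05, 0, 0, 0, 0, 0, 0],
  [0.05, 0, 0, 0, 0, 0, 0],
])

```text
time: 7.6
position: [0.6165, 0.3298, 0.1155]
tcp_rot: [0.99, -0.005, 0.14, 0.001]
force: [-0.3, -0.2, -0.5]
opening: 0.05
grip_force: 0.0
```

```bash
python3 -c "
from h import *
a=bot.camera('wrist')[:,:,::-1];b=bot.camera('side')[200:400,100:420,::-1]
cv2.imwrite('pics/r1.png',np.hstack([cv2.resize(a,(400,250)),cv2.resize(b,(400,250))]))"
```

```text
(no output)
```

View pics/r1.png

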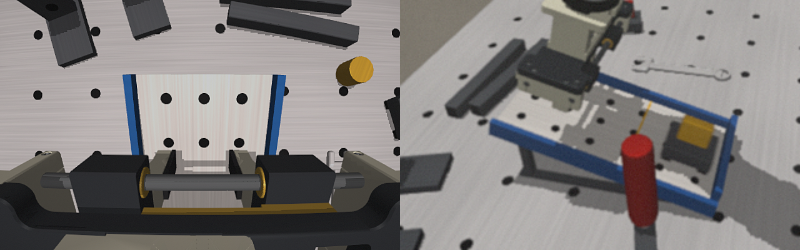

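The side view shows the block at the blue lip (693,140) and the upper half empty: this one failed and stays there. On to the other block.

Converted, -0.12 m / 0.8 = -0.15, -0.11 m / 0.8 = -0.1375.

Call:
send_path([
  [0.06, 0, 0, -0.0375, 0, 0, 0],
  [0.06, 0, 0, -0.0875, 0, 0, 0],
  [0.06, 0, 0, -0.1375, 0, 0, 0],
  [0.06, 0, 0, -0.15, 0, 0, 0],
  [0.06, 0, 0, -0.15, 0, 0, 0],
])

```text
time: 8.2
position: [0.5836, 0.3312, 0.2335]
tcp_rot: [0.99, -0.005, 0.141, -0.001]
force: [-0.6, 0.1, -0.8]
opening: 0.06
grip_force: 0.0
```

```bash
python3 -c "
from h import *
goal([.425,-.292,.22],yaw(20.7))"
```

```text
t8.20 d [-0.1493  0.6248 -0.0318] rv [ 0.0489 -0.2804 -0.3696] dist 0.643 ang 0.466
```

Converted, 0.42 m / 0.8 = 0.525, -0.07 m / 0.8 = -0.0875, -0.07 rad / 3.1416 = -0.0223.

Call:
send_path([
  [0.06, -0.0125, 0.05, -0.0025, 0.001, -0.0064, -0.0064],
  [0.06, -0.025, 0.1, -0.005, 0.0019, -0.0127, -0.0159],
  [0.06, -0.0375, 0.1563, -0.0075, 0.0032, -0.0191, -0.0223],
  [0.06, -0.05, 0.2125, -0.01, 0.0041, -0.0255, -0.0318],
  [0.06, -0.0625, 0.2625, -0.0125, 0.0051, -0.0318, -0.0382],
  [0.06, -0.075, 0.3125, -0.0163, 0.0064, -0.035, -0.0477],
  [0.06, -0.0875, 0.3625, -0.0188, 0.0073, -0.0414, -0.0541],
  [0.06, -0.1, 0.4125, -0.0213, 0.0083, -0.0477, -0.0637],
  [0.06, -0.1125, 0.4688, -0.0238, 0.0095, -0.0541, -0.07],
  [0.06, -0.125, 0.525, -0.0263, 0.0105, -0.0605, -0.0796],
])

```text
time: 9.2
position: [0.4755, -0.0903, 0.222]
tcp_rot: [0.992, 0.121, 0.043, 0.001]
force: [1.3, -0.4, 0.2]
opening: 0.0604
grip_force: 0.0
```

```bash
python3 -c "
from h import *
goal([.425,-.292,.22],yaw(20.7))"
```

```text
t9.20 d [-0.0973  0.1837 -0.004 ] rv [ 0.0177 -0.0843 -0.1192] dist 0.208 ang 0.147
```

Converted, 0.184 m / 0.8 = 0.23, 0.16 m / 0.8 = 0.2, -0.119 rad / 3.1416 = -0.0379.

Call:
send_path([
  [0.06, -0.025, 0.05, 0, 0.0013, -0.0064, -0.0095],
  [0.06, -0.05, 0.1, 0, 0.0025, -0.0127, -0.0191],
  [0.06, -0.075, 0.15, -0.0025, 0.0038, -0.0191, -0.0255],
  [0.06, -0.1063, 0.2, -0.005, 0.0051, -0.0239, -0.0318],
  [0.06, -0.1213, 0.23, -0.005, 0.0057, -0.0267, -0.0379],
  [0.06, -0.1213, 0.23, -0.005, 0.0057, -0.0267, -0.0379],
  [0.06, -0.1213, 0.23, -0.005, 0.0057, -0.0267, -0.0379],
])

```text
time: 9.9
position: [0.4255, -0.291, 0.2195]
tcp_rot: [0.984, 0.178, 0.0, -0.001]
force: [0.2, 0.4, 0.6]
opening: 0.06
grip_force: 0.0
```

```bash
python3 -c "
from h import *
wristlook('w2');goal([.4385,-.297,.034],yaw(20.7))"
```

```text
px [334. 178.] (array([ 0.4400282 , -0.29631036]), (46.41820526123047, 13.074968338012695), 20.789941787719727)
t9.95 d [0.0093 0.0108 0.186 ] rv [-0.0008 -0.0011 -0.0025] dist 0.187 ang 0.003
```

Converted, 0.186 m / 0.8 = 0.2325, 0.18 m / 0.8 = 0.225.

Call:
send_path([
  [0.06, 0.0063, 0.0075, 0.0375, 0, 0, 0],
  [0.06, 0.0125, 0.0125, 0.0875, 0, 0, 0],
  [0.06, 0.0125, 0.0125, 0.1375, 0, 0, 0],
  [0.06, 0.0125, 0.0125, 0.175, 0, 0, 0],
  [0.06, 0.0125, 0.0125, 0.2063, 0, 0, 0],
  [0.06, 0.0125, 0.0125, 0.225, 0, 0, 0],
  [0.06, 0.0125, 0.0125, 0.2325, 0, 0, 0],
  [0.06, 0.0125, 0.0125, 0.2325, 0, 0, 0],
], force=30)

```text
time: 10.75
position: [0.4396, -0.2954, 0.0346]
tcp_rot: [0.984, 0.18, 0.001, -0.0]
force: [-0.2, 0.2, -0.7]
opening: 0.0597
grip_force: 0.0
```

Call:
send_path([
  [0, 0, 0, 0, 0, 0, 0],
  [0, 0, 0, 0, 0, 0, 0],
  [0, 0, 0, 0, 0, 0, 0],
  [0, 0, 0, 0, 0, 0, 0],
  [0, 0, 0, 0, 0, 0, 0],
  [0, 0, 0, 0, 0, 0, 0],
  [0, 0, 0, 0, 0, 0, 0],
  [0, 0, 0, 0, 0, 0, 0],
  [0, 0, 0, 0, 0, 0, 0],
], force=30)

```text
time: 11.65
position: [0.4399, -0.2964, 0.0353]
tcp_rot: [0.984, 0.179, 0.001, 0.0]
force: [1.1, -1.5, -0.5]
opening: 0.014
grip_force: 30.0
```

Gripped; lift and find the way to the ramp.

Converted, -0.18 m / 0.8 = -0.225, -0.17 m / 0.8 = -0.2125.

Call:
send_path([
  [0, 0, 0, -0.025, 0, 0, 0],
  [0, 0, 0, -0.075, 0, 0, 0],
  [0, 0, 0, -0.125, 0, 0, 0],
  [0, 0, 0, -0.175, 0, 0, 0],
  [0, 0, 0, -0.2125, 0, 0, 0],
  [0, 0, 0, -0.225, 0, 0, 0],
])

```text
time: 12.25
position: [0.4402, -0.2965, 0.2181]
tcp_rot: [0.984, 0.179, 0.003, 0.001]
force: [0.4, -0.1, -4.8]
opening: 0.0142
grip_force: 30.0
```

```bash
python3 -c "
from h import *
Rr=R.from_euler('ZY',[-.67,-16],degrees=True)
T=np.array([.626,.329,.081])
goal(T+Rr.apply([0,0,.125]),Rr)"
```

```text
t12.25 d [ 0.3622 -0.5325  0.0176] rv [-0.0502  0.2696  0.3697] dist 0.644 ang 0.460
```

Converted, -0.345 m / 0.8 = -0.4313, -0.31 m / 0.8 = -0.3875, 0.25 rad / 3.1416 = 0.0796.

Call:
send_path([
  [0, 0.025, -0.0375, 0, -0.001, 0.0064, 0.0064],
  [0, 0.0563, -0.0825, 0, -0.0019, 0.0127, 0.0159],
  [0, 0.0875, -0.125, 0, -0.0032, 0.0191, 0.0223],
  [0, 0.1125, -0.1688, 0, -0.0041, 0.0255, 0.0318],
  [0, 0.1438, -0.2125, 0, -0.0051, 0.0318, 0.0382],
  [0, 0.175, -0.2563, 0, -0.0064, 0.035, 0.0477],
  [0, 0.2063, -0.3, 0.0025, -0.0073, 0.0414, 0.0541],
  [0, 0.2313, -0.3438, 0.005, -0.0083, 0.0477, 0.0637],
  [0, 0.2625, -0.3875, 0.0075, -0.0095, 0.0541, 0.07],
  [0, 0.2938, -0.4313, 0.01, -0.0105, 0.0605, 0.0796],
])

```text
time: 13.25
position: [0.5364, 0.1107, 0.2057]
tcp_rot: [0.994, 0.054, 0.096, -0.001]
force: [0.7, -0.8, -3.4]
opening: 0.0138
grip_force: 30.0
```

```bash
python3 -c "
from h import *
Rr=R.from_euler('ZY',[-.67,-16],degrees=True)
T=np.array([.626,.329,.081])
goal(T+Rr.apply([0,0,.125]),Rr)"
```

```text
t13.25 d [ 0.0764 -0.2116  0.0175] rv [-0.019   0.0861  0.1181] dist 0.226 ang 0.147
```

Converted, -0.212 m / 0.8 = -0.265, -0.2 m / 0.8 = -0.25, 0.118 rad / 3.1416 = 0.0376.

Call:
send_path([
  [0, 0.0188, -0.0563, 0.0038, -0.0013, 0.0064, 0.0095],
  [0, 0.0375, -0.1125, 0.0088, -0.0025, 0.0127, 0.0159],
  [0, 0.0563, -0.1625, 0.0125, -0.0038, 0.0191, 0.0255],
  [0, 0.075, -0.2125, 0.0175, -0.0051, 0.0239, 0.0318],
  [0, 0.09, -0.25, 0.0213, -0.006, 0.0274, 0.0376],
  [0, 0.095, -0.265, 0.0219, -0.006, 0.0274, 0.0376],
  [0, 0.095, -0.265, 0.0219, -0.006, 0.0274, 0.0376],
  [0, 0.095, -0.265, 0.0219, -0.006, 0.0274, 0.0376],
])

```text
time: 14.05
position: [0.5912, 0.3274, 0.2014]
tcp_rot: [0.99, -0.005, 0.139, 0.002]
force: [-0.7, -0.5, -4.8]
opening: 0.0134
grip_force: 30.0
```

```bash
python3 -c "
from h import *
Rr=R.from_euler('ZY',[-.67,-16],degrees=True)
T=np.array([.626,.329,.081])
goal(T+Rr.apply([0,0,.0365]),Rr)"
```

```text
t14.05 d [ 0.0003 -0.0021  0.0888] rv [0.0014 0.0007 0.0013] dist 0.089 ang 0.002
```

Converted, 0.088 m / 0.8 = 0.11, 0.086 m / 0.8 = 0.1075.

Call:
send_path([
  [0, 0, -0.0025, 0.025, 0, 0, 0],
  [0, 0, -0.0025, 0.0563, 0, 0, 0],
  [0, 0, -0.0025, 0.075, 0, 0, 0],
  [0, 0, -0.0025, 0.0925, 0, 0, 0],
  [0, 0, -0.0025, 0.1025, 0, 0, 0],
  [0, 0, -0.0025, 0.1075, 0, 0, 0],
  [0, 0, -0.0025, 0.11, 0, 0, 0],
  [0, 0, -0.0025, 0.11, 0, 0, 0],
  [0, 0, -0.0025, 0.11, 0, 0, 0],
])

```text
time: 14.95
position: [0.6168, 0.3307, 0.1196]
tcp_rot: [0.99, -0.005, 0.141, 0.0]
force: [-0.0, 0.6, -3.0]
opening: 0.014
grip_force: 30.0
```

```bash
python3 -c "
from h import *
Rr=R.from_euler('ZY',[-.67,-16],degrees=True)
T=np.array([.626,.329,.081])
goal(T+Rr.apply([0,0,.0365]),Rr)"
```

```text
t14.95 d [-0.0018  0.0016  0.0031] rv [-0.0017 -0.0029  0.0009] dist 0.004 ang 0.003
```

Converted, 0.003 m / 0.8 = 0.0038, 0.002 m / 0.8 = 0.0025.

Call:
send_path([
  [0, 0, 0, 0.0013, 0, 0, 0],
  [0, 0, 0, 0.0025, 0, 0, 0],
  [0, 0, 0, 0.0038, 0, 0, 0],
  [0, 0, 0, 0.0038, 0, 0, 0],
])

```text
time: 15.35
position: [0.6174, 0.3303, 0.1158]
tcp_rot: [0.99, -0.005, 0.14, 0.001]
force: [0.7, -0.3, -3.7]
opening: 0.0138
grip_force: 30.0
```

Same height as before; release and wait.

Call:
send_path([
  [0.05, 0, 0, 0, 0, 0, 0],
  [0.05, 0, 0, 0, 0, 0, 0],
  [0.05, 0, 0, 0, 0, 0, 0],
  [0.05, 0, 0, 0, 0, 0, 0],
  [0.05, 0, 0, 0, 0, 0, 0],
  [0.05, 0, 0, 0, 0, 0, 0],
  [0.05, 0, 0, 0, 0, 0, 0],
  [0.05, 0, 0, 0, 0, 0, 0],
  [0.05, 0, 0, 0, 0, 0, 0],
  [0.05, 0, 0, 0, 0, 0, 0],
])

```text
time: 16.35
position: [0.6175, 0.3303, 0.116]
tcp_rot: [0.99, -0.005, 0.14, 0.0]
force: [-0.1, -0.0, -0.7]
opening: 0.0499
grip_force: 0.0
```

Call:
send_path([
  [0.05, 0, 0, 0, 0, 0, 0],
  [0.05, 0, 0, 0, 0, 0, 0],
  [0.05, 0, 0, 0, 0, 0, 0],
  [0.05, 0, 0, 0, 0, 0, 0],
  [0.05, 0, 0, 0, 0, 0, 0],
  [0.05, 0, 0, 0, 0, 0, 0],
  [0.05, 0, 0, 0, 0, 0, 0],
  [0.05, 0, 0, 0, 0, 0, 0],
  [0.05, 0, 0, 0, 0, 0, 0],
  [0.05, 0, 0, 0, 0, 0, 0],
])

```text
time: 17.35
position: [0.6175, 0.3303, 0.116]
tcp_rot: [0.99, -0.005, 0.14, 0.0]
force: [0.8, -0.2, 0.4]
opening: 0.0496
grip_force: 0.0
```

```bash
python3 -c "
from h import *
a=bot.camera('wrist')[:,:,::-1];b=bot.camera('side')[200:400,100:420,::-1]
cv2.imwrite('pics/r2.png',np.hstack([cv2.resize(a,(400,250)),cv2.resize(b,(400,250))]))"
```

```text
(no output)
```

View pics/r2.png

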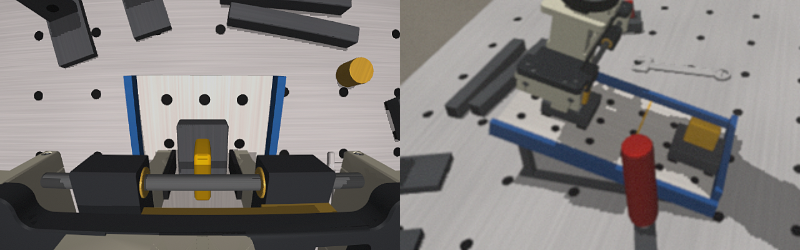

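The second block stays between the fingers (wrist, 203,165), and the first lies at the lip (695,140). The second has passed: regrip it and go to the tray.

Call:
send_path([
  [0, 0, 0, 0, 0, 0, 0],
  [0, 0, 0, 0, 0, 0, 0],
  [0, 0, 0, 0, 0, 0, 0],
  [0, 0, 0, 0, 0, 0, 0],
  [0, 0, 0, 0, 0, 0, 0],
  [0, 0, 0, 0, 0, 0, 0],
  [0, 0, 0, 0, 0, 0, 0],
  [0, 0, 0, 0, 0, 0, 0],
  [0, 0, 0, 0, 0, 0, 0],
], force=30)

```text
time: 18.35
position: [0.6175, 0.3303, 0.116]
tcp_rot: [0.99, -0.005, 0.14, 0.0]
force: [0.3, -0.2, 0.6]
opening: 0.014
grip_force: 30.0
```

Call:
send_path([
  [0, 0, 0, -0.025, 0, 0, 0],
  [0, 0, 0, -0.0625, 0, 0, 0],
  [0, 0, 0, -0.1, 0, 0, 0],
  [0, 0, 0, -0.1375, 0, 0, 0],
  [0, 0, 0, -0.15, 0, 0, 0],
  [0, 0, 0, -0.15, 0, 0, 0],
])

```text
time: 18.95
position: [0.5841, 0.331, 0.2321]
tcp_rot: [0.99, -0.005, 0.141, -0.001]
force: [1.0, -0.4, -4.8]
opening: 0.0136
grip_force: 30.0
```

```bash
python3 -c "
from h import *
goal([.6256,-.2457,.17],yaw(-1.5))"
```

```text
t18.95 d [0.0287 0.5764 0.0715] rv [-0.0047 -0.2823  0.0153] dist 0.582 ang 0.283
```

Converted, 0.43 m / 0.8 = 0.5375, 0.385 m / 0.8 = 0.4813, -0.27 rad / 3.1416 = -0.0859.

Call:
send_path([
  [0, 0, 0.0375, 0, 0, 0, 0],
  [0, 0.0025, 0.0875, 0, 0, -0.0095, 0],
  [0, 0.005, 0.1438, 0, 0, -0.0191, 0],
  [0, 0.0075, 0.2, 0, 0, -0.0286, 0.001],
  [0, 0.0125, 0.2563, 0.0063, 0, -0.0382, 0.0019],
  [0, 0.0163, 0.3125, 0.0125, -0.0006, -0.0477, 0.0025],
  [0, 0.0188, 0.3688, 0.0188, -0.001, -0.0573, 0.0032],
  [0, 0.0213, 0.425, 0.025, -0.0013, -0.0668, 0.0038],
  [0, 0.025, 0.4813, 0.0375, -0.0016, -0.0764, 0.0048],
  [0, 0.0275, 0.5375, 0.05, -0.0016, -0.0859, 0.0048],
])

```text
time: 19.95
position: [0.6112, -0.1018, 0.196]
tcp_rot: [1.0, -0.013, 0.004, 0.001]
force: [1.7, 0.6, -3.3]
opening: 0.0138
grip_force: 30.0
```

```bash
python3 -c "
from h import *
goal([.6256,-.2457,.12],yaw(-1.5))"
```

```text
t19.95 d [0.0177 0.1433 0.0765] rv [ 0.0021 -0.0077 -0.0008] dist 0.163 ang 0.008
```

Converted, 0.143 m / 0.8 = 0.1788, 0.125 m / 0.8 = 0.1563, -0.008 rad / 3.1416 = -0.0025.

Call:
send_path([
  [0, 0.0075, 0.0563, 0.0125, 0.0006, -0.0025, 0],
  [0, 0.015, 0.1125, 0.0313, 0.0006, -0.0025, 0],
  [0, 0.0213, 0.1563, 0.0563, 0.0006, -0.0025, 0],
  [0, 0.0225, 0.1788, 0.0813, 0.0006, -0.0025, 0],
  [0, 0.0225, 0.1788, 0.095, 0.0006, -0.0025, 0],
  [0, 0.0225, 0.1788, 0.095, 0.0006, -0.0025, 0],
  [0, 0.0225, 0.1788, 0.095, 0.0006, -0.0025, 0],
])

```text
time: 20.65
position: [0.6267, -0.2429, 0.1223]
tcp_rot: [1.0, -0.013, 0.001, 0.0]
force: [0.5, -0.3, -4.0]
opening: 0.0139
grip_force: 30.0
```

```bash
python3 -c "
from h import *
goal([.6256,-.2457,.042],yaw(-1.5))"
```

```text
t20.65 d [-0.0012  0.0028  0.0803] rv [ 0.0002 -0.0018  0.0004] dist 0.080 ang 0.002
```

Call:
send_path([
  [0, -0.0013, 0.0025, 0.025, 0, 0, 0],
  [0, -0.0013, 0.0025, 0.0563, 0, 0, 0],
  [0, -0.0013, 0.0025, 0.075, 0, 0, 0],
  [0, -0.0013, 0.0025, 0.0875, 0, 0, 0],
  [0, -0.0013, 0.0025, 0.095, 0, 0, 0],
  [0, -0.0013, 0.0025, 0.0988, 0, 0, 0],
  [0, -0.0013, 0.0025, 0.1, 0, 0, 0],
  [0, -0.0013, 0.0025, 0.1, 0, 0, 0],
])

```text
time: 21.45
position: [0.6266, -0.2454, 0.0438]
tcp_rot: [1.0, -0.013, 0.002, 0.0]
force: [-0.4, 0.1, -3.2]
opening: 0.0138
grip_force: 30.0
```

Converted, 0.002 m / 0.8 = 0.0025, 0.001 m / 0.8 = 0.0013.

Call:
send_path([
  [0, 0, 0, 0.0013, 0, 0, 0],
  [0, 0, 0, 0.0025, 0, 0, 0],
  [0, 0, 0, 0.0025, 0, 0, 0],
  [0.05, 0, 0, 0.0025, 0, 0, 0],
  [0.05, 0, 0, 0.0025, 0, 0, 0],
  [0.05, 0, 0, 0.0025, 0, 0, 0],
  [0.05, 0, 0, 0.0025, 0, 0, 0],
  [0.05, 0, 0, 0.0025, 0, 0, 0],
  [0.05, 0, 0, 0.0025, 0, 0, 0],
  [0.05, 0, 0, 0.0025, 0, 0, 0],
])

```text
time: 22.45
position: [0.6262, -0.2453, 0.0412]
tcp_rot: [1.0, -0.013, 0.002, 0.0]
force: [0.1, 0.1, 0.7]
opening: 0.0496
grip_force: 0.0
```

Call:
send_path([
  [0.05, 0, 0, -0.025, 0, 0, 0],
  [0.05, 0, 0, -0.0625, 0, 0, 0],
  [0.05, 0, 0, -0.1125, 0, 0, 0],
  [0.05, 0, 0, -0.1625, 0, 0, 0],
  [0.05, -0.05, 0, -0.1875, 0, 0, 0],
  [0.05, -0.1, 0, -0.2, 0, 0, 0],
  [0.05, -0.15, 0, -0.2, 0, 0, 0],
  [0.05, -0.1875, 0, -0.2, 0, 0, 0],
  [0.05, -0.1875, 0, -0.2, 0, 0, 0],
])

```text
time: 23.35
position: [0.4724, -0.2411, 0.2015]
tcp_rot: [1.0, -0.014, 0.002, -0.0]
force: [-0.2, 0.2, 1.2]
opening: 0.0504
grip_force: 0.0
```

```bash
python3 -c "
from h import *
wristlook('w3',.07)
b=bot.camera('side')[:,:,::-1];cv2.imwrite('pics/end.png',np.vstack([cv2.imread('pics/w3.png')[:220],b[120:400]]))"
```

```text
px [324.  32.] (array([ 0.62187946, -0.24382979]), (43.1191291809082, 13.426259994506836), -1.1611251831054688)
```

View pics/end.png

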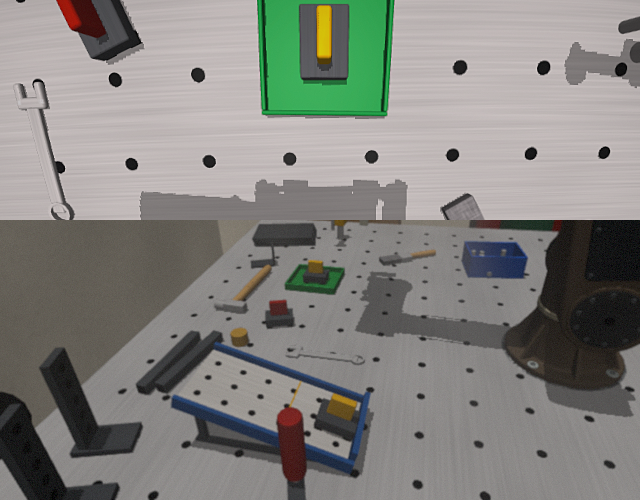

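The passed block stands mid-tray (324,35), and the failed one lies flat at the lip (340,415). Handing in.

```bash
python3 -c "
from plant import bot
print(bot.close_job())"
```

```text
the job is handed in; nothing more can be done
None
```

I handed the job in at about 23 s of the allowed 72 s: the gripping block stayed put on the ramp for 2 s and now stands in the middle of the green tray, and the slippery block slid down and lies flat against the blue lip (no verdict was returned).

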